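# Load a slide and show its underside mark to the camera with an inspection mirror

### The job

Lay the chambered slide fully home in the pocket of the microscope stage and swing the slide lever shut over its end. Then pick up the inspection mirror and hold its glass under the stage, centred below the slide and level with the bench camera's lens, angled so that the camera sees the mark on the slide's underside in the mirror. Finish while still holding the mirror steady at that angle, clear of the microscope, and leave the two dropper bottles and the dish where they are.

Things in the scene. Friction and masses are not known exactly. Their poses are not given: they have to be found in the camera images.
- microscope: Open-frame inverted microscope, fixed on the bench, lamp pillar off. Sizes in mm. Origin on the bench straight below the middle of the slide pocket; z up, x to its rear, y to its left. White base plate 10 thick, x -62 to 108, y -105 to 105; on it four steel pillars, 14 diameter, at x -42 and 88, y -88 and 88, carry the dark stage. Open to the front (-x) and left.
- stage_top (a point): Centre of the dark stage plate's top, at x 23, y 0, z 120 in the microscope's frame. The plate is 150 (x) by 200 (y) by 10 thick, its underside 110 above the bench. A small capped block on it (microscope's x 65 to 95, y 0 to 40) rises 16 above the plate.
- focus_column (a point): Foot of the white focus column under the stage's rear, at x 80, y 0, z 10 of the microscope's frame: 36 by 56, up to the stage, with knobs out to 60 left and right of its axis, up to z 55. A bracket with an objective racked aside stands from it: x 33 to 65, y -79 to -21, z 27 to 87. Else it is free under the stage.
- pocket (a point): Centre of the pocket's floor, at z 114 of the microscope's frame, axes as the microscope's. The pocket is sunk 6 into the stage's top, 29 (x) by 79 (y), with chamfered rim; a window 18 by 56 goes right through its floor.
- slide_lever (a joint): Steel lever on the stage, on an upright pivot at x 34, y -32 of the microscope's frame; light friction (0.05 N m), stays where left. 0 rad: shut, at its stop, its bar (8 wide, z 121.5 to 127.5) points to -x, 1.5 over the slide's right (-y) ledge. 1.5 rad: open, bar to -y. Starts at 0.9 to 1.5; closes clockwise seen from above.
- lever_post (a point): Top centre of the black upright thumb post at the lever's free end: 10 diameter, standing 20 above the bar, its top at z 147.5 of the microscope's frame, 66 from the pivot axis. Push or pinch it to swing the lever.
- slide: Chambered slide, 35 g: white base 26 (x) by 76 (y) by 6 high; on its middle a block of 2 by 4 wells, 26 by 52, to 20 above the underside, so a bare ledge 12 long is left at each end. Origin at the underside's centre, z up. Fits the pocket either way round with 1.5 to spare per side; when home the ledges are flush with the stage. Starts flat on the bench, length roughly along y.
- slide_mark (a point): The mark: a black ring of 13 diameter at the centre of the slide's underside (the slide's origin), seen from below through the window.
- mirror: Inspection mirror, about 70 g, lying glass up on the bench. Origin at the underside of its black handle, at the grip point; x along the handle to the mirror head, z up as it lies. Handle 14 by 14 square, from x -45 to 55, z 0 to 14; a thin steel stem leads on to the head, which does not swivel.
- mirror_glass (a point): Centre of the reflecting face, at x 140, y 0, z 18 of the mirror's frame; square head 60 by 60, 3.5 thick, glass 56 by 56. Its z is the glass's normal, out of the reflecting face, set 20 degrees (0.349 rad) from the mirror body's z towards the body's +y; its x lies along the handle.
- camera_lens (a point): Front centre of the lens of the grey bench camera (fixed, left of the microscope): 62 above the bench, 250 level distance from the upright line through the pocket's centre. It looks level along this point's -y, straight at that line; x is level, across the view, z up. Camera and round foot lie behind the lens, to 81 behind, 36 to either side, up to 85 above the bench.
- bottle_a: Amber dropper bottle, 33 diameter, 109 high, a bystander. Origin at the centre of its underside.
- bottle_b: A second such dropper bottle, a bystander. Origin at the centre of its underside.
- dish: Covered culture dish, 90 diameter, 15 high, a bystander. Origin at the centre of its underside.
Mind the look-alikes: they are no part of the job. There is more than one size of the part that bears camera_lens; the job needs the largest.

How it is judged:
By the outcome, as a careful person would: the job done as asked, in the order asked, and still so for the second after the job is handed in, while the arm keeps its last pose, push and grip.
It also fails if it takes over 72 s, if anything falls off the work surface, if the arm or the gripper's body presses on something with over 40 N, if the wrist force passes 120 N, or if a joint passes its speed limit or range.

### The arm

A 6-joint arm with a two-finger parallel gripper is mounted at the origin on the work surface. World frame = base frame: x ahead of the robot, y to its left, z up, the work surface at z = 0. Lengths are in m, angles in rad, forces in N, time in s.
With the tool pointing down it reaches from about 0.275 to 0.725 m from the base axis. Payload 5.6 kg.
Tool frame: the origin (TCP) lies on the centre line of the jaws, within the pads' length; the fingertips stand 8 mm ahead of it and the grasp point (between the pads) lies 11 mm behind it; z points along the fingers, y is the direction in which the jaws open and shut (so a half turn about z gives the same grasp; the last joint's range is limited). The gripper opens to 85 mm and grips with 20 to 120 N. Pads are 22 mm wide; open, the fingers measure 114 mm over their backs; the gripper's body (76 mm by 85 mm) begins 54 mm behind the grasp point. The pads swing forward as they close: fully open they stand 13 mm farther back than shut.
Start: joints at [-1.026, 0.255, 0.108, 0, -1.424, -0.285], TCP at [0.141, -0.532, 0.239] pointing down, gripper open.
Joint ranges: [-2.95, 2.95], [-1.21, 1.97], [-1.09, 1.5], [-2.87, 1.71], [-2.94, -0.07], [-3.05, 3.05]. Speed limits (rad/s): [2.57, 2.57, 3.14, 3.14, 3.14, 3.14].

### API

Orientations are given as [roll, pitch, yaw] about the fixed x, y, z axes, in that order (R = Rz(yaw) Ry(pitch) Rx(roll)).
In Python, from bench import arm, gripper_open, grasp, eyes, workorder gives the robot as it stands. Calls block until the motion is done:
- arm.movep(position, orientation): joint-space move of the TCP to a pose.
- arm.movel(position, max_speed=0.15, ori=None, stop_force=None): straight line of the TCP; ori=None keeps the orientation; max_speed is the mean speed in m/s. With stop_force (N) it stops when the force on the tool has changed by that much, and returns True; else False.
- arm.goto_joints(angles): joint-space move.
- gripper_open() and grasp(newtons=None): open the fingers fully, or close them until they stop; newtons is the grip in N (None keeps the last).
- arm.pause(seconds).
- arm.inverse_kinematics(position, orientation): joint angles nearest the present ones, or None.
- arm.observe(): the state.
- eyes.get_image(name): name is "scene" or "top"; returns (picture, depth): 400x640x3 uint8, red, green, blue; 400x640 float32, m along the optical axis (not along the pixel's ray), 0 where there is no reading.
- eyes.camera_info(name): a dict with "camera_matrix" (3x3 intrinsics, pixels), "rvec" (rotation vector, rad) and "tvec" (3), from world to camera coordinates, as OpenCV has them. Camera axes: x right, y down, z forward; pixel columns grow to the right and rows downward; lengths in m; the calibration is good to about 2 mm. A picture is of the moment at which its call begins. camera_info takes no time and is no camera call.
A pose or a line that the arm cannot do raises arm.Unreachable and nothing moves.
- workorder.close_job(): hands the job in, once; it reports no verdict.
The state is a dict: "t": time; "joint_pos": joint angles; "qvel": joint speeds; "tau": joint torques, N m; "ee_pos": TCP position; "eef_rot": TCP orientation; "wrist_force": force on the tool from outside, world axes, zero at the start; "torque": the same for the moment, N m; "grip_width": opening from 0.0 (shut) to 1.0 (fully open).
Only numpy, scipy, OpenCV 4.12 (cv2) and the standard library are available. Lean on these libraries where they do the work, as an engineer would, in place of code of your own. Each camera call takes 0.05 s, during which the arm holds its last target. There are 200 camera calls.

## Working session

There is one attempt and no reset: what is moved stays moved. The work goes in short steps, each a Python script; the robot and the scene stay as the last script left them, time stands still between calls to the robot, and variables do not carry over. Pictures are saved under pics/ and viewed, about 8 in all and at most 12, crops included, and the job is handed in when it is done.

```bash
ls; mkdir -p pics
cat > h.py <<'E'
import numpy as np, cv2
from bench import arm, gripper_open, grasp, eyes, workorder
from scipy.spatial.transform import Rotation as R
def cam(n):
    i=eyes.camera_info(n); K=np.array(i["camera_matrix"],float); Rm=cv2.Rodrigues(np.array(i["rvec"],float))[0]; t=np.array(i["tvec"],float).ravel()
    return K,Rm,t
def shot(n,f):
    c=cam(n); p,d=eyes.get_image(n); cv2.imwrite(f"pics/{f}.png",p[:,:,::-1]); np.savez(f"pics/{f}.npz",p=p,d=d,K=c[0],R=c[1],t=c[2]); return p,d,c
def load(f):
    z=np.load(f"pics/{f}.npz"); return z["p"],z["d"],(z["K"],z["R"],z["t"])
def cloud(d,c):
    K,Rm,t=c; v,u=np.mgrid[:d.shape[0],:d.shape[1]]
    X=np.stack([(u-K[0,2])/K[0,0]*d,(v-K[1,2])/K[1,1]*d,d],-1)
    W=(X-t)@Rm; W[d==0]=np.nan; return W
def proj(P,c):
    K,Rm,t=c; X=np.atleast_2d(P)@Rm.T+t; q=X@K.T; return q[:,:2]/q[:,2:]
E
python3 - <<'E'
from h import *
for n in("scene","top"):
    p,d,c=shot(n,n+"0"); print(n,c[0].round(1).tolist(),(-c[1].T@c[2]).round(3),c[1].round(2).tolist())
print(arm.observe())
E
```

```text
pics
scene [[494.5, 0.0, 322.5], [0.0, 494.5, 211.4], [0.0, 0.0, 1.0]] [ 1.187 -0.99   0.932] [[0.82, 0.57, 0.02], [0.35, -0.48, -0.81], [-0.45, 0.67, -0.59]]
top [[362.2, 0.0, 316.6], [0.0, 362.2, 198.3], [0.0, 0.0, 1.0]] [ 0.381 -0.045  0.976] [[-0.04, -1.0, 0.0], [-0.98, 0.04, -0.21], [0.21, -0.01, -0.98]]
{'t': 0.1, 'joint_pos': array([-1.02639247e+00,  2.55689092e-01,  1.07117431e-01, -4.32307433e-04,
       -1.42385164e+00, -2.84610851e-01]), 'qvel': array([ 4.38649363e-04, -8.14555293e-05,  3.94864482e-03,  1.87191951e-03,
       -4.66137963e-05, -2.53278519e-03]), 'tau': array([-3.00445652e-03, -3.87602341e+01,  2.38476759e+01,  5.37791267e+00,
       -3.69881862e-03,  6.60179111e-07]), 'ee_pos': array([ 0.1412416 , -0.5311206 ,  0.23847745]), 'eef_rot': array([ 3.13991107e+00, -4.64858586e-05, -2.88186325e+00]), 'wrist_force': array([ 0.01015992,  0.32694516, -0.31223494]), 'torque': array([ 0.07937946,  0.03552823, -0.02434808]), 'grip_width': 0.9999257999111721}
```

View pics/scene0.png

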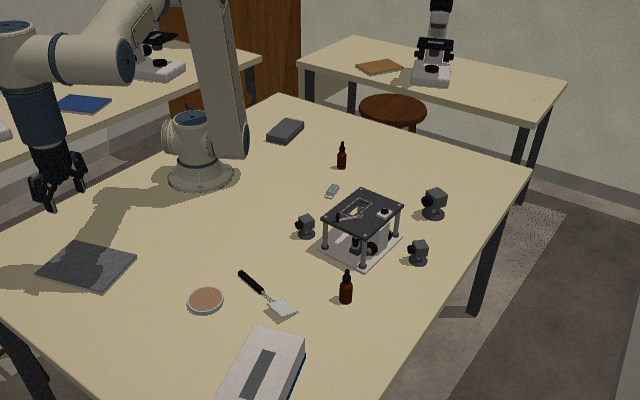

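View pics/top0.png

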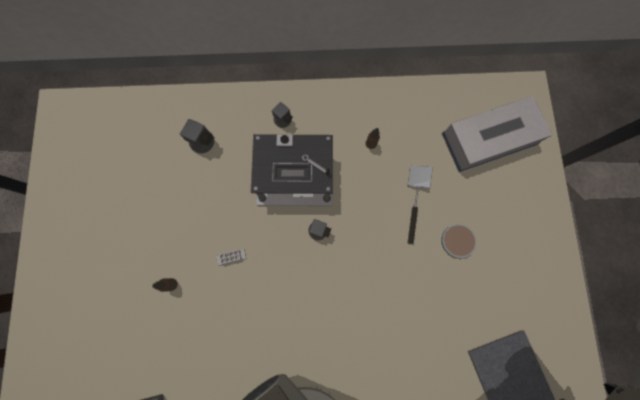

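The scene view shows the microscope at (360,225), the slide at (332,190), the mirror from (245,278) to (282,310), bottles at (341,156) and (346,288), and the dish at (205,300). There are three bench cameras, in top-view pixels (198,135), (282,113) and (318,229). The one at (198,135), scene (433,203), looks largest. I'll confirm that by measurement and a crop.

Run:
```python
from h import *
p,d,c=load("top0"); W=cloud(d,c); p2,d2,c2=load("scene0"); W2=cloud(d2,c2)
for nm,uv in dict(bench=(350,320),stage=(265,180),slide=(232,257),handle=(413,225),head=(420,177),camBig=(193,129),camB=(282,109),camC=(317,226),dish=(459,241),bA=(377,131),bB=(158,285)).items(): print(nm,W[uv[1],uv[0]].round(4))
def blob(W,lo,hi,zmin,zmax=.3):
    m=(W[...,0]>lo[0])&(W[...,0]<hi[0])&(W[...,1]>lo[1])&(W[...,1]<hi[1])&(W[...,2]>zmin)&(W[...,2]<zmax); return m
for nm,uv in dict(camBig=(193,129),camB=(282,109),camC=(317,226)).items():
    P=W[uv[1],uv[0]]
    for w in (W,W2):
        m=blob(w,P-.07,P+.07,.02); Q=w[m]; print(nm,len(Q),Q.min(0).round(3),Q.max(0).round(3))
# slide, mirror clouds
P=W[257,232]
for w in (W,W2):
    m=blob(w,P-.06,P+.06,.003); Q=w[m]; 
    r=cv2.minAreaRect((Q[:,:2]*1000).astype(np.float32)); print("slide",len(Q),r,np.percentile(Q[:,2],[5,50,95]).round(4))
m=blob(W,(-1,-1),(2,2),.113,.126)
st=blob(W,W[180,265]-[.15,.2,0],W[180,265]+[.18,.2,0],.112,.128); Q=W[st]; print("stage",len(Q),cv2.minAreaRect((Q[:,:2]*1000).astype(np.float32)),np.median(Q[:,2]))
a=cv2.resize(p[120:220,235:355],None,fx=6.6,fy=5.9,interpolation=cv2.INTER_CUBIC)[:,:,::-1]
def crop(p,x0,y0,w,h,W_,H_): return cv2.resize(p[y0:y0+h,x0:x0+w],(W_,H_),interpolation=cv2.INTER_CUBIC)[:,:,::-1]
A=crop(p,235,120,120,90,400,300);B=crop(p2,290,170,160,120,400,300);C=crop(p,385,160,80,90,400,300*1);D=crop(p,170,100,120,60,400,300)
C=crop(p,370,150,120,90,400,300); D=crop(p,160,90,160,120,400,300)
cv2.imwrite("pics/c1.png",np.clip(np.vstack([np.hstack([A,B]),np.hstack([C,D])])*1.5,0,255).astype(np.uint8))
```

```text
bench [ 2.635e-01 -1.276e-01  2.000e-04]
stage [0.6114 0.0701 0.1218]
slide [0.4357 0.175  0.007 ]
handle [ 0.5003 -0.3093  0.0139]
head [ 0.6312 -0.3402  0.017 ]
camBig [0.7668 0.2617 0.085 ]
camB [0.8252 0.0297 0.0619]
camC [ 0.5015 -0.0523  0.0634]
dish [ 0.4526 -0.4258  0.0172]
bA [ 0.7341 -0.2153  0.1048]
bB [0.3723 0.33   0.0933]
camBig 587 [0.731 0.219 0.041] [0.798 0.297 0.09 ]
camBig 435 [0.731 0.216 0.021] [0.799 0.296 0.087]
camB 282 [0.792 0.004 0.031] [0.846 0.059 0.067]
camB 300 [0.793 0.    0.024] [0.848 0.058 0.064]
camC 284 [ 0.474 -0.086  0.034] [ 0.52  -0.031  0.066]
camC 260 [ 0.474 -0.088  0.027] [ 0.523 -0.034  0.064]
slide 339 ((435.38714599609375, 176.51734924316406), (111.12163543701172, 117.76213836669922), 87.78132629394531) [0.0033 0.0073 0.0205]
slide 132 ((432.7523193359375, 179.18295288085938), (86.79270935058594, 87.62847137451172), 4.403412342071533) [0.0035 0.0135 0.0209]
stage 4370 ((653.1407470703125, 4.2669830322265625), (199.25071716308594, 151.5150146484375), 87.14591217041016) 0.11993701277440388
```

View pics/c1.png

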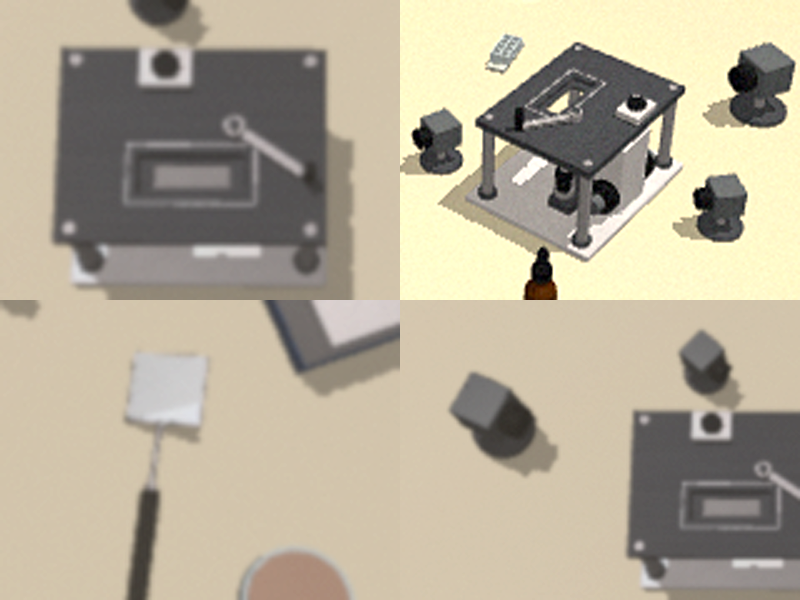

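Crop check: the candidates are top (198,135), 85 mm tall, and (282,113) and (318,229), each about 63 mm. The first is the largest and stands 250 mm or more to the left, so it's the one meant. The lever is open, with its ring pivot and black post visible. The mirror lies glass up with its head towards +x. Next I'll fit the poses.

```bash
cat >> h.py <<'E'
from scipy.optimize import least_squares
from scipy.ndimage import map_coordinates, gaussian_filter
def T2(pose,P):
    x,y,a=pose; P=np.array(P,float); c,s=np.cos(a),np.sin(a); Q=P.copy(); Q[...,0]=x+c*P[...,0]-s*P[...,1]; Q[...,1]=y+s*P[...,0]+c*P[...,1]; return Q
def edgefit(views,edges,p0,w=4,n=30,iters=6):
    """views: list of (img,cam); edges: per-view list of (A,B) 3D segs in object frame. Fit (x,y,yaw)"""
    p0=np.array(p0,float); S=np.linspace(.08,.92,n)[:,None]; off=np.arange(-w,w+.01,.25)
    for k in range(iters):
        obs=[]
        for (im,c),E in zip(views,edges):
            g=gaussian_filter(cv2.cvtColor(im,cv2.COLOR_RGB2GRAY).astype(float),.7)
            for A,B in E:
                P=np.array(A)+S*(np.array(B)-np.array(A)); q=proj(T2(p0,P),c); t=q[-1]-q[0]; t/=np.linalg.norm(t); nn=np.array([-t[1],t[0]])
                s=q[:,None]+off[None,:,None]*nn; I=map_coordinates(g,[s[...,1],s[...,0]],order=1)
                G=np.abs(np.gradient(I,axis=1)); i=G.argmax(1); ok=G.max(1)>1.0
                obs.append((P[ok],c,nn,(q+off[i][:,None]*nn)[ok]))
        f=lambda p:np.concatenate([((proj(T2(p,P),c)-m)@nn) for P,c,nn,m in obs if len(P)])
        r=least_squares(f,p0,loss="soft_l1",f_scale=.3,x_scale=[.01,.01,.05]); p0=r.x; w=max(2,w-1); off=np.arange(-w,w+.01,.25)
    return p0,np.median(np.abs(f(p0)))
def rect(cx,cy,lx,ly,z):
    a=[(cx-lx/2,cy-ly/2,z),(cx+lx/2,cy-ly/2,z),(cx+lx/2,cy+ly/2,z),(cx-lx/2,cy+ly/2,z)]; return [(a[i],a[(i+1)%4]) for i in range(4)] # right,rear,left,front
E
python3 - <<'E'
from h import *
p,d,c=load("top0"); W=cloud(d,c); p2,d2,c2=load("scene0"); W2=cloud(d2,c2)
hi=rect(.023,0,.15,.2,.12); lo=rect(.023,0,.15,.2,.11)
et=[hi[0],hi[1],hi[2],lo[3]]; es=[lo[0],lo[1],hi[2],hi[3]]
p0=[.630,.0054,-.05]
for nm,a in dict(top=([(p,c)],[et]),scene=([(p2,c2)],[es]),both=([(p,c),(p2,c2)],[et,es])).items(): print(nm,*edgefit(*a,p0))
for nm,w in (("t",W),("s",W2)):
    x=w.copy(); 
    m=(abs(w[...,0]-.63)<.12)&(abs(w[...,1]-.0)<.14)&(w[...,2]>.138)&(w[...,2]<.155); print("post",m.sum(),w[m].mean(0).round(4))
    for zl,zh in((.004,.011),(.0125,.03)):
        m=(abs(w[...,0]-.436)<.03)&(abs(w[...,1]-.178)<.055)&(w[...,2]>zl)&(w[...,2]<zh); Q=w[m]; print("slide",zl,m.sum(),Q.mean(0).round(4),np.median(Q[:,2]).round(4),cv2.minAreaRect((Q[:,:2]*1000).astype(np.float32)))
    g=(p if nm=="t" else p2).astype(int).sum(-1)
    m=(abs(w[...,0]-.53)<.12)&(abs(w[...,1]+.31)<.07)&(w[...,2]>.006)&(w[...,2]<.025)&(g<200); Q=w[m]; print("handle",m.sum(),Q.mean(0).round(4),np.median(Q[:,2]).round(4),cv2.minAreaRect((Q[:,:2]*1000).astype(np.float32)))
    m=(abs(w[...,0]-.632)<.045)&(abs(w[...,1]+.34)<.05)&(w[...,2]>.006); Q=w[m]; print("head",m.sum(),Q.mean(0).round(4),cv2.minAreaRect((Q[:,:2]*1000).astype(np.float32)))
    if len(Q)>9: A=np.c_[Q[:,:2]-Q[:,:2].mean(0),np.ones(len(Q))]; print(np.linalg.lstsq(A,Q[:,2],rcond=None)[0].round(3))
    m=(abs(w[...,0]-.765)<.05)&(abs(w[...,1]-.257)<.06)&(w[...,2]>.045); Q=w[m]; print("cam",m.sum(),cv2.minAreaRect((Q[:,:2]*1000).astype(np.float32)))
    m=(abs(w[...,0]-.765)<.05)&(abs(w[...,1]-.257)<.06)&(w[...,2]>.08); Q=w[m]; print("camtop",m.sum(),Q.mean(0).round(4),cv2.minAreaRect((Q[:,:2]*1000).astype(np.float32)))
E
```

```text
top [ 0.62973637  0.00464309 -0.04746311] 0.17458669994886
scene [ 0.63053001  0.00286775 -0.05088248] 0.1259620319403439
both [ 0.63012091  0.00411912 -0.04919983] 0.2492285326764191
post 21 [ 0.6389 -0.0615  0.1447]
slide 0.004 168 [0.4365 0.1774 0.0067] 0.0066 ((436.31414794921875, 185.54388427734375), (34.98038101196289, 90.1168212890625), 3.184633493423462)
slide 0.0125 111 [0.4364 0.1795 0.018 ] 0.0184 ((436.0851745605469, 179.2460479736328), (25.719045639038086, 52.41312026977539), 11.991495132446289)
handle 180 [ 0.5005 -0.3075  0.0142] 0.0142 ((501.28436279296875, -307.7710876464844), (13.062231063842773, 98.85246276855469), 77.50885772705078)
head 482 [ 0.6312 -0.3389  0.0184] ((624.8944702148438, -337.5843505859375), (56.31492233276367, 77.96458435058594), 78.80281829833984)
[-0.057 -0.355  0.018]
cam 583 ((760.3778076171875, 256.3008728027344), (71.59490203857422, 52.39985656738281), 62.37740707397461)
camtop 356 [0.7638 0.2649 0.0844] ((760.8737182617188, 257.2239990234375), (69.81388092041016, 52.16605758666992), 61.98622131347656)
post 17 [ 0.6239 -0.0833  0.1433]
slide 0.004 32 [0.443  0.1639 0.0067] 0.006 ((425.7348937988281, 168.54005432128906), (57.267608642578125, 76.15830993652344), 16.63471794128418)
slide 0.0125 77 [0.4369 0.1755 0.0168] 0.0169 ((435.991943359375, 176.8128204345703), (28.155990600585938, 58.279544830322266), 8.927410125732422)
handle 175 [ 0.505  -0.3121  0.0119] 0.012 ((504.0444641113281, -310.7466735839844), (16.434829711914062, 103.75237274169922), 77.65587615966797)
head 339 [ 0.6337 -0.342   0.0175] ((625.5963745117188, -339.25103759765625), (56.4783935546875, 78.50963592529297), 79.84648132324219)
[-0.066 -0.361  0.018]
cam 412 ((763.5804443359375, 254.39111328125), (75.0140151977539, 55.21794509887695), 68.24898529052734)
camtop 143 [0.7666 0.2625 0.0826] ((766.375732421875, 262.1209716796875), (51.03096008300781, 52.45701599121094), 64.59121704101562)
```

```bash
cat >> h.py <<'E'
MIC=np.array([.6301,.0040,-.049])
def mic(P): return T2(MIC,np.array(P,float)/1000.)
pi=np.pi
def yawpick(pos,yaw,roll=pi,pitch=0):
    best=None
    for k in(-1,0,1):
        q=arm.inverse_kinematics(pos,[roll,pitch,yaw+k*pi])
        if q is not None:
            s=np.abs(q[5])
            if best is None or s<best[0]: best=(s,yaw+k*pi,q)
    return best
E
python3 - <<'E'
from h import *
p,d,c=load("top0"); p2,d2,c2=load("scene0")
b=rect(0,0,.026,.052,.02); base=rect(0,0,.026,.076,.006)
E=[b[0],b[2],b[1],b[3]]
for nm,a in dict(top=([(p,c)],[b]),scene=([(p2,c2)],[b]),both=([(p,c),(p2,c2)],[b,b])).items(): print(nm,*edgefit(*a,[.4362,.178,.17],w=2))
sl=[.4363,.1783,.17]
print(yawpick([sl[0],sl[1],.0155],sl[2]+pi/2)[1:], yawpick(mic([0,0,129.5]),MIC[2]+pi/2)[1:])
# mirror hold
dd=np.array([np.cos(np.radians(62.3)),np.sin(np.radians(62.3)),0]);z=np.array([0,0,1.]);x=np.cross(dd,z)
e=np.radians(65);zb=np.cos(e)*dd+np.sin(e)*z; yb=np.cross(zb,x)
for tilt in(0,.2,.3,.4):
  for sgn in(1,-1):
    tz=-(np.cos(tilt)*zb-np.sin(tilt)*x); ty=sgn*yb; tx=np.cross(ty,tz)
    rpy=R.from_matrix(np.c_[tx,ty,tz]).as_euler("xyz")
    g=mic([0,0,62])-.018*zb-.160*x+.007*zb
    print(tilt,sgn,rpy.round(2),[None if (q:=arm.inverse_kinematics(g-x*b,rpy)) is None else q.round(2) for b in(0,.15)])
E
```

```text
top [0.4344147  0.1755559  0.26711071] 0.6434839937226937
scene [ 0.44379524  0.17383206 -0.00664109] 0.7019461897617838
both [0.43720468 0.17576611 0.19407365] 0.48865079519521476
(-1.4007963267948966, array([ 0.72170037,  0.30132877, -0.45770472,  0.        , -0.81176283,
       -0.55170037])) (np.float64(-1.6197963267948965), array([ 0.25390446,  0.46185332,  0.12956094,  0.        , -1.23850395,
       -0.30290446]))
0 1 [-2.71  0.    2.66] [array([ 0.61,  0.49, -0.21,  0.2 , -1.27, -2.77]), array([ 0.89,  0.35, -0.4 ,  0.09, -1.25, -2.99])]
0 -1 [ 2.71  0.   -0.48] [array([ 0.61,  0.49, -0.21,  0.2 , -1.27,  0.37]), array([ 0.89,  0.35, -0.4 ,  0.09, -1.25,  0.15])]
0.2 1 [-2.7   0.18  2.74] [array([ 0.71,  0.42, -0.41,  0.38, -1.11, -2.96]), None]
0.2 -1 [ 2.7  -0.18 -0.4 ] [array([ 0.71,  0.42, -0.41,  0.38, -1.11,  0.18]), array([ 1.03,  0.31, -0.55,  0.25, -1.15, -0.05])]
0.3 1 [-2.69  0.27  2.79] [None, array([ 1.1 ,  0.29, -0.63,  0.33, -1.11,  2.98])]
0.3 -1 [ 2.69 -0.27 -0.35] [array([ 0.76,  0.4 , -0.51,  0.49, -1.04,  0.06]), array([ 1.1 ,  0.29, -0.63,  0.33, -1.11, -0.16])]
0.4 1 [-2.67  0.36  2.83] [None, array([ 1.17,  0.29, -0.7 ,  0.42, -1.09,  2.86])]
0.4 -1 [ 2.67 -0.36 -0.31] [array([ 0.8 ,  0.37, -0.62,  0.62, -0.99, -0.08]), array([ 1.17,  0.29, -0.7 ,  0.42, -1.09, -0.28])]
```

Run:
```python
from h import *
o=[pi,0,.18-pi/2]
arm.movep([.4362,.1775,.10],o); 
arm.movel([.4362,.1775,.0155],.12); grasp(30); 
s=arm.observe(); print(s["grip_width"],s["ee_pos"],s["wrist_force"],s["t"])
arm.movel([.4362,.1775,.19],.15)
o2=[pi,0,MIC[2]-pi/2]; arm.movep(mic([0,0,180]),o2); s=arm.observe(); print(s["t"],s["ee_pos"],s["grip_width"])
for n in("top","scene"): shot(n,n+"1")
def crop(p,x0,y0,w,h,W_,H_): return cv2.resize(p[y0:y0+h,x0:x0+w],(W_,H_),interpolation=cv2.INTER_CUBIC)[:,:,::-1]
p=load("top1")[0];p2=load("scene1")[0]
cv2.imwrite("pics/c2.png",np.clip(np.hstack([crop(p,235,110,120,120,400,400),crop(p2,300,130,120,120,400,400)])*1.5,0,255).astype(np.uint8))
```

```text
0.2962251375237173 [0.43649088 0.17770545 0.01588687] [-0.97033871  0.19832704  4.13604509] 4.2833
6.6167 [0.6297046  0.00472977 0.17995027] 0.2906681320690989
```

View pics/c2.png

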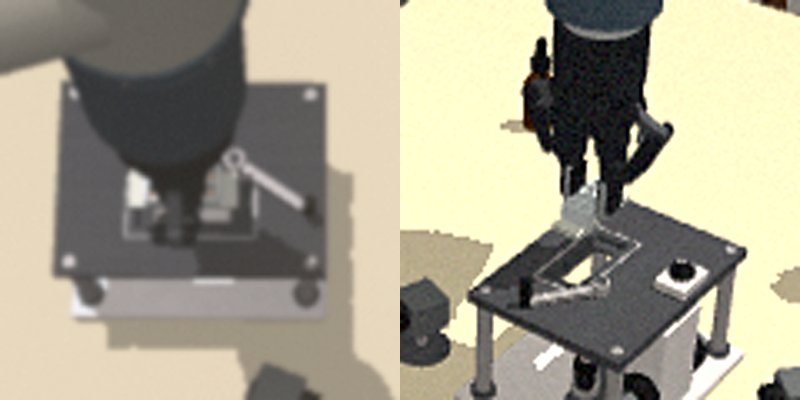

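The slide is held level over the pocket, with both white ends visible in the top crop at x=126 and x=238. I'll measure its offset along its length from the point clouds.

Run:
```python
from h import *
for n in("top1","scene1"):
    p,d,c=load(n); W=cloud(d,c)-np.r_[MIC[:2],0]; ca,sa=np.cos(MIC[2]),np.sin(MIC[2])
    X=ca*W[...,0]+sa*W[...,1]; Y=-sa*W[...,0]+ca*W[...,1]; Z=W[...,2]; g=p.astype(int).sum(-1)
    for zl,zh in((.155,.176),(.176,.20)):
        m=(abs(X)<.03)&(abs(Y)<.055)&(Z>zl)&(Z<zh)&(g>150); v,u=np.nonzero(m)
        print(n,zl,m.sum(),np.sort(Y[m])[[0,1,2,3,-4,-3,-2,-1]].round(4),X[m].min().round(4),X[m].max().round(4),np.median(Z[m]).round(4))
    # pixel end test: expected px of ends at offset 0
    for z in(.1705,):
        for y in(-38,38): 
            print(y,proj(mic([[-13,y,1000*z],[13,y,1000*z]]),c).round(1).tolist())
p,d,c=load("top1"); g=p.astype(int).sum(-1)
for row in range(160,176,3): print(row,g[row,266:312].tolist())
```

```text
top1 0.155 152 [-0.0335 -0.0335 -0.0335 -0.0335  0.039   0.039   0.0404  0.0406] -0.0149 0.0115 0.1702
top1 0.176 41 [-0.0227 -0.0227 -0.0226 -0.0225  0.0277  0.0277  0.0278  0.0278] -0.0206 0.0101 0.1832
-38 [[306.9, 171.3], [307.1, 160.5]]
38 [[274.0, 171.0], [274.4, 160.2]]
scene1 0.155 86 [-0.0381 -0.0374 -0.0364 -0.0359  0.032   0.036   0.0392  0.041 ] -0.016 0.0169 0.169
scene1 0.176 114 [-0.0256 -0.0254 -0.0254 -0.025   0.0243  0.0253  0.0273  0.0288] -0.0236 0.0254 0.1817
-38 [[345.0, 196.9], [352.9, 200.3]]
38 [[360.6, 185.0], [368.3, 188.2]]
160 [184, 185, 186, 186, 184, 183, 175, 171, 192, 165, 121, 95, 86, 93, 89, 95, 90, 91, 91, 94, 89, 91, 92, 87, 88, 87, 91, 85, 89, 88, 92, 118, 161, 218, 259, 234, 224, 269, 305, 291, 271, 284, 359, 386, 372, 317]
163 [188, 185, 185, 186, 185, 189, 237, 356, 441, 460, 435, 383, 312, 223, 136, 97, 91, 84, 91, 87, 88, 92, 89, 89, 87, 87, 86, 94, 91, 96, 147, 226, 261, 274, 294, 286, 287, 294, 302, 298, 236, 199, 198, 200, 245, 341]
166 [187, 189, 187, 185, 184, 199, 258, 357, 438, 469, 469, 472, 453, 337, 203, 127, 98, 92, 95, 96, 100, 97, 99, 94, 90, 91, 91, 95, 93, 97, 143, 210, 237, 257, 286, 284, 288, 293, 294, 273, 204, 144, 129, 132, 174, 242]
169 [188, 184, 188, 188, 189, 203, 271, 368, 443, 470, 469, 464, 428, 374, 371, 351, 239, 138, 119, 140, 151, 148, 140, 117, 100, 94, 92, 96, 105, 160, 235, 268, 276, 275, 276, 280, 288, 295, 295, 276, 208, 152, 133, 147, 227, 314]
172 [188, 190, 185, 187, 188, 205, 246, 271, 270, 263, 257, 254, 231, 200, 194, 220, 234, 232, 196, 163, 157, 151, 147, 126, 109, 101, 95, 106, 144, 190, 242, 257, 258, 256, 257, 259, 261, 251, 224, 199, 164, 137, 133, 143, 218, 308]
175 [188, 188, 189, 187, 188, 221, 281, 251, 201, 169, 151, 168, 181, 180, 195, 218, 189, 153, 145, 149, 154, 155, 147, 135, 131, 131, 126, 114, 139, 219, 270, 282, 285, 282, 278, 281, 272, 240, 179, 139, 129, 133, 130, 132, 165, 227]
```

Run:
```python
from h import *
p,d,c=load("top1"); g=p.astype(int).sum(-1)
print([g[156:178,k].tolist() for k in(275,277,303)])
o2=[pi,0,MIC[2]-pi/2]
arm.movel(mic([0,-2.6,145]),.1,ori=o2); print(arm.observe()["ee_pos"])
h=arm.movel(mic([0,-2.6,129]),.02,stop_force=6); s=arm.observe(); print(h,s["ee_pos"],s["wrist_force"],s["t"])
```

```text
[[114, 110, 100, 102, 165, 295, 415, 460, 466, 466, 469, 468, 470, 470, 462, 410, 263, 178, 172, 169, 166, 169], [109, 113, 105, 90, 95, 142, 255, 383, 455, 473, 472, 471, 466, 464, 443, 393, 254, 175, 170, 168, 170, 172], [288, 304, 311, 317, 269, 260, 284, 294, 292, 292, 293, 294, 294, 295, 292, 280, 251, 253, 254, 240, 196, 145]]
[0.63001015 0.00170149 0.14547054]
True [0.62978599 0.00136365 0.12992968] [-0.7182435   0.61333109  3.5929964 ] 7.9333
```

The line stopped at TCP z 0.1299, and pick height plus the 0.114 floor comes to 0.1299, so the slide is home. Next I release it, shut the lever and look.

Run:
```python
from h import *
gripper_open(); o2=[pi,0,MIC[2]-pi/2]
arm.movel(mic([0,-2.6,200]),.15)
grasp(20)
# push post: tool x (22 mm wide side) faces tangent; pusher trailing: post r 5 + 11 (+margin)
piv=np.array([34,-32.]); T=lambda a: np.array([-np.cos(a),-np.sin(a)]); 
def tgt(a,gap,z): # outward radial T(a); closing tangent
    t=np.array([-np.sin(a),np.cos(a)]); q=piv+66*T(a)-t*gap; return mic([q[0],q[1],z])
def yaw(a): return MIC[2]+np.arctan2(np.cos(a),-np.sin(a))
k=None
for kk in(-2,-1,0,1,2):
    q=arm.inverse_kinematics(tgt(.5,16,145),[pi,0,yaw(.5)+kk*pi]); print(kk, None if q is None else q.round(2))
    if q is not None and (k is None or abs(q[5])<k[0]): k=(abs(q[5]),kk)
k=k[1]; Y=lambda a:[pi,0,yaw(a)+k*pi]
arm.movep(tgt(1.0,42,180),Y(1.0)); arm.movel(tgt(1.0,42,142),.15)
for a in(.85,.6,.4,.2,.05):
    h=arm.movel(tgt(a,17,142),.08,ori=Y(a),stop_force=15); s=arm.observe(); print(a,h,s["wrist_force"].round(2),s["ee_pos"].round(4))
    if h: break
h=arm.movel(tgt(0,10,142),.03,ori=Y(0),stop_force=8); s=arm.observe(); print("end",h,s["wrist_force"].round(2),s["ee_pos"].round(4),tgt(0,16,142).round(4),s["t"])
arm.movel(tgt(0,45,142),.15); arm.movel(tgt(0,60,230),.2)
gripper_open(); arm.movep([.5,-.25,.25],[pi,0,-pi/2-.1])
for n in("top","scene"): shot(n,n+"2")
def crop(p,x0,y0,w,h,W_,H_): return cv2.resize(p[y0:y0+h,x0:x0+w],(W_,H_),interpolation=cv2.INTER_CUBIC)[:,:,::-1]
p=load("top2")[0];p2=load("scene2")[0]
cv2.imwrite("pics/c3.png",np.clip(np.hstack([crop(p,245,130,90,90,400,400),crop(p2,315,180,100,100,400,400)])*1.5,0,255).astype(np.uint8)); print(arm.observe()["t"])
```

```text
-2 [ 0.14  0.42  0.11  0.   -1.26 -2.83]
-1 [ 0.14  0.42  0.11  0.   -1.26  0.32]
0 [ 0.14  0.42  0.11  0.   -1.26 -2.83]
1 [ 0.14  0.42  0.11  0.   -1.26  0.32]
2 [ 0.14  0.42  0.11  0.   -1.26 -2.83]
0.85 False [-0.69  0.64 -1.09] [ 0.6294 -0.0889  0.1431]
0.6 False [-0.53 -0.18 -0.89] [ 0.6156 -0.0788  0.1422]
0.4 False [ 0.1   0.18 -0.  ] [ 0.6067 -0.0685  0.142 ]
0.2 False [ 0.24 -0.39 -0.46] [ 0.6001 -0.0566  0.142 ]
0.05 False [1.68 0.13 0.16] [ 0.5968 -0.0469  0.142 ]
end True [ 0.93 -2.69  0.96] [ 0.5958 -0.0403  0.1418] [ 0.5958 -0.0424  0.142 ] 13.7667
16.4
```

View pics/c3.png

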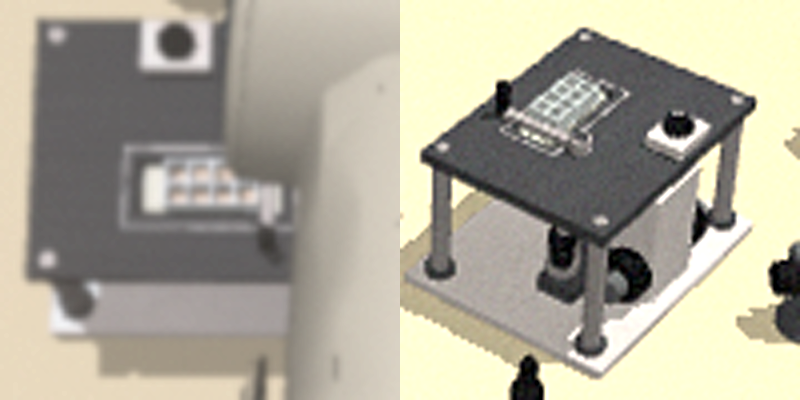

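The slide sits in the pocket with its wells up, and the lever bar lies over its right ledge. I'll check its height numerically, then take the mirror.

Grip plan: tool tilted 0.2 rad back from the head, holding about 20 mm behind the mirror's origin.

```bash
cat >> h.py <<'E'
TILT=.2; GX=-.018  # grip point along handle
ZT=.0135           # TCP height over handle underside when lying
def toolrot(x,zb,tilt=TILT):
    yb=np.cross(zb,x); tz=-(np.cos(tilt)*zb-np.sin(tilt)*x); ty=-yb; return np.c_[np.cross(ty,tz),ty,tz]
def rpy(M): return R.from_matrix(M).as_euler("xyz")
E
python3 - <<'E'
from h import *
for n in("top2","scene2"):
    p,d,c=load(n); W=cloud(d,c)-np.r_[MIC[:2],0]; ca,sa=np.cos(MIC[2]),np.sin(MIC[2])
    X=ca*W[...,0]+sa*W[...,1]; Y=-sa*W[...,0]+ca*W[...,1]; Z=W[...,2]
    f=lambda x0,x1,y0,y1:np.round(np.nanmedian(Z[(X>x0)&(X<x1)&(Y>y0)&(Y<y1)]),4)
    print(n,"ledgeL",f(-.008,.008,.029,.034),"stage",f(-.03,.03,.055,.08),"blocktop",np.nanpercentile(Z[(abs(X)<.012)&(Y>0)&(Y<.024)],90).round(4), "rear/front",np.nanpercentile(Z[(X>0)&(X<.012)&(Y>0)&(Y<.024)],90).round(4))
# mirror pick
p,d,c=load("top2"); W=cloud(d,c)
yaw=-.222; x=np.array([np.cos(yaw),np.sin(yaw),0]); zb=np.array([0,0,1.])
O=np.array([.4965,-.3075,0]); g=O+GX*x+ZT*zb
o=rpy(toolrot(x,zb)); print(o, arm.inverse_kinematics(g,o).round(2))
arm.movep(g+[0,0,.08],o)
h=arm.movel(g,.1,stop_force=10); s=arm.observe(); print("contact",h,s["ee_pos"].round(4),g.round(4),s["wrist_force"].round(1))
if not h:
    grasp(90); s=arm.observe(); print(s["grip_width"],s["wrist_force"].round(1))
    arm.movel(g+[0,0,.16],.12); s=arm.observe(); print(s["grip_width"],s["ee_pos"],s["eef_rot"],s["t"])
    for n in("top","scene"): shot(n,n+"3")
    def crop(p,x0,y0,w,h,W_,H_): return cv2.resize(p[y0:y0+h,x0:x0+w],(W_,H_),interpolation=cv2.INTER_CUBIC)[:,:,::-1]
    p=load("top3")[0];p2=load("scene3")[0]
    cv2.imwrite("pics/c4.png",np.clip(np.hstack([crop(p,340,110,150,150,400,400),crop(p2,180,150,150,150,400,400)])*1.4,0,255).astype(np.uint8))
E
```

```text
top2 ledgeL 0.1206 stage 0.1199 blocktop 0.1351 rear/front 0.1352
scene2 ledgeL 0.1274 stage 0.1184 blocktop 0.1332 rear/front 0.1334
[ 3.14159265 -0.2        -0.222     ] [-0.3   0.36 -0.38 -0.03 -0.63  1.67]
contact False [ 0.4795 -0.3038  0.0142] [ 0.4789 -0.3035  0.0135] [-0.6  0.5  1.3]
0.13136539889524815 [-2.1  1.6  3.9]
0.1255014834937366 [ 0.47850356 -0.30330036  0.17256879] [-3.14116088 -0.19836424 -0.22222736] 20.9083
```

View pics/c4.png

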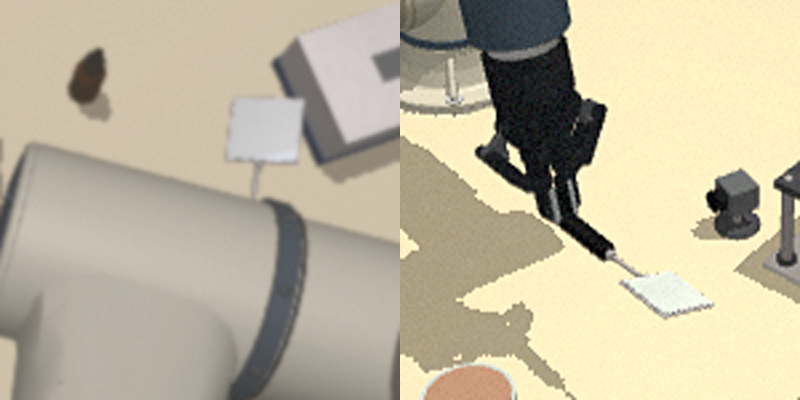

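The mirror is held by its handle, with its head at top crop (265,130) and scene crop (667,293). I'll measure the glass centre and normal in the tool frame from both views.

```bash
cat > m.py <<'E'
from h import *
def glass(n,tcp,Rt,cg,ng,xg,win=.045):
    """centre/normal of glass plate near predicted centre cg"""
    p,d,c=load(n); W=cloud(d,c); D=W-cg; h=D@ng; u=D@xg; v=D@np.cross(ng,xg)
    m=(abs(h)<.012)&(abs(u)<.042)&(abs(v)<.045); m=cv2.morphologyEx(m.astype(np.uint8),cv2.MORPH_OPEN,np.ones((5,5)))>0
    Q=W[m]; r=cv2.minAreaRect(np.c_[u[m],v[m]].astype(np.float32)*1000)
    ctr=cg+xg*r[0][0]/1000+np.cross(ng,xg)*r[0][1]/1000
    me=cv2.erode(m.astype(np.uint8),np.ones((5,5)))>0; q=W[me]; q=q[abs((q-np.median(q,0))@ng)<.006]; mu=q.mean(0); nn=np.linalg.svd(q-mu)[2][2]; nn*=np.sign(nn@ng)
    ctr+=ng*((mu-ctr)@nn)/(ng@nn)
    return m.sum(),ctr,nn,r
E
python3 - <<'E'
from m import *
s=arm.observe(); tcp=s["ee_pos"]; Rt=R.from_euler("xyz",s["eef_rot"]).as_matrix()
# nominal body rot from tool: invert toolrot
x0=np.array([1,0,0.]);z0=np.array([0,0,1.]); B2T=toolrot(x0,z0)  # tool in body
Rb=Rt@B2T.T
tb=np.array([GX,0,ZT+.0007]); O=tcp-Rb@tb
cg=O+Rb@[.14,0,.018]; ng=Rb@[0,np.sin(.349),np.cos(.349)]; xg=Rb[:,0]
print("pred",cg,ng)
for n in("top3","scene3"):
    k,ctr,nn,r=glass(n,tcp,Rt,cg,ng,xg); print(n,k,ctr.round(4),(Rb.T@(ctr-cg)*1000).round(1),"normal err body deg",np.degrees(Rb.T@(nn-ng)).round(2),r)
E
```

```text
pred [ 0.632716   -0.33816994  0.17627349] [0.07657467 0.3330356  0.93979977]
top3 667 [ 0.633  -0.3388  0.1762] [ 0.4 -0.5 -0.1] normal err body deg [ 0.1  -0.21  0.08] ((0.43224143981933594, -0.4867877960205078), (61.48435974121094, 59.62678527832031), 0.3237173855304718)
scene3 303 [ 0.6291 -0.3421  0.1762] [-2.6 -4.6 -0.1] normal err body deg [-0.03  0.59 -0.22] ((-2.647705078125, -4.316532135009766), (58.4004020690918, 73.44810485839844), 61.44741439819336)
```

The glass prediction agrees with the top view to 0.7 mm and 0.2°. The scene rectangle was contaminated, but its normal agrees to 0.6°. Next I compute the hold pose, check clearance, and move to staging in front of the microscope.

```bash
cat >> m.py <<'E'
TH=np.radians(62.3)
def hold(th=TH,dz=0):
    dd=np.array([np.cos(th),np.sin(th),0]);z=np.array([0,0,1.]);x=np.cross(dd,z); e=np.radians(65)
    zb=np.cos(e)*dd+np.sin(e)*z; Rb=np.c_[x,np.cross(zb,x),zb]
    O=mic([0,0,62])-Rb@[.14,0,.018]; return O+Rb@[GX,0,ZT+.0007], toolrot(x,zb), x, Rb
E
python3 - <<'E'
from m import *
g,M,x,Rb=hold(); print(g,rpy(M))
# gripper body/fingers sampled, in mic frame
def tomic(P): 
    W=P-np.r_[MIC[:2],0]; ca,sa=np.cos(MIC[2]),np.sin(MIC[2]); return np.c_[ca*W[:,0]+sa*W[:,1],-sa*W[:,0]+ca*W[:,1],W[:,2]]*1000
L=np.linspace(-1,1,9)
B=np.array([[a*.0425,b*.0425,-z] for a in L for b in L for z in np.arange(.065,.2,.01)]); F=np.array([[a*.013,b*.04,-z] for a in L for b in L for z in np.arange(-.008,.07,.01)])
for nm,P in(("body",B),("fing",F)):
    Q=tomic(P@M.T+g); q=Q[Q[:,2]<125]; print(nm,"max x below z125",q[:,0].max() if len(q) else None,"min z",Q[:,2].min(),"min z where x>-60",Q[Q[:,0]>-60][:,2].min() if (Q[:,0]>-60).any() else None)
st=g-.17*x; o=rpy(M)
s=arm.observe(); arm.movel(s["ee_pos"]+[0,0,.10],.2)
arm.movep(st+[0,0,.17],o); print(arm.observe()["joint_pos"].round(2))
arm.movel(st,.15); arm.pause(.2); s=arm.observe(); print(s["ee_pos"]-st,s["grip_width"],s["t"],s["joint_pos"].round(2))
for n in("top","scene"): shot(n,n+"4")
tcp=s["ee_pos"]; Rt=R.from_euler("xyz",s["eef_rot"]).as_matrix(); Rb=Rt@toolrot(np.array([1,0,0.]),np.array([0,0,1.])).T
cg=tcp-Rb@[GX,0,ZT+.0007]+Rb@[.14,0,.018]; ng=Rb@[0,np.sin(.349),np.cos(.349)]
print(cg,ng)
for n in("top4","scene4"):
    try: k,ctr,nn,r=glass(n,tcp,Rt,cg,ng,Rb[:,0]); print(n,k,(Rb.T@(ctr-cg)*1000).round(1),"n err deg",np.degrees(Rb.T@(nn-ng)).round(2),r[1])
    except Exception as e: print(n,e)
def crop(p,x0,y0,w,h,W_,H_): return cv2.resize(p[y0:y0+h,x0:x0+w],(W_,H_),interpolation=cv2.INTER_CUBIC)[:,:,::-1]
p=load("top4")[0];p2=load("scene4")[0]
cv2.imwrite("pics/c5.png",np.clip(np.hstack([crop(p,220,120,150,150,400,400),crop(p2,270,120,150,150,400,400)])*1.4,0,255).astype(np.uint8))
E
```

```text
[0.48946129 0.07602315 0.05855603] [ 2.69749846 -0.18104294 -0.3979959 ]
body max x below z125 -88.88111733956542 min z 90.67812105489381 min z where x>-60 None
fing max x below z125 -116.67477581855722 min z 32.20464186905371 min z where x>-60 None
[ 1.07  0.12 -0.27  0.21 -1.62  0.02]
[0.00019265 0.00031959 0.00039413] 0.12625988090637913 24.9083 [ 1.07  0.29 -0.54  0.22 -1.18 -0.07]
[0.4797735  0.08333894 0.06240569] [0.3282013  0.62522374 0.70808134]
top4 331 [ 0.  -2.2 -0.2] n err deg [ 0.03  0.22 -0.08] (60.91775131225586, 62.2179069519043)
scene4 0 [nan nan nan] n err deg [  0.   -43.74  -1.88] (0.0, 0.0)
  return _methods._mean(a, axis=axis, dtype=dtype,
  ret = um.true_divide(
m.py:8: RuntimeWarning: Mean of empty slice.
  me=cv2.erode(m.astype(np.uint8),np.ones((5,5)))>0; q=W[me]; q=q[abs((q-np.median(q,0))@ng)<.006]; mu=q.mean(0); nn=np.linalg.svd(q-mu)[2][2]; nn*=np.sign(nn@ng)
```

View pics/c5.png

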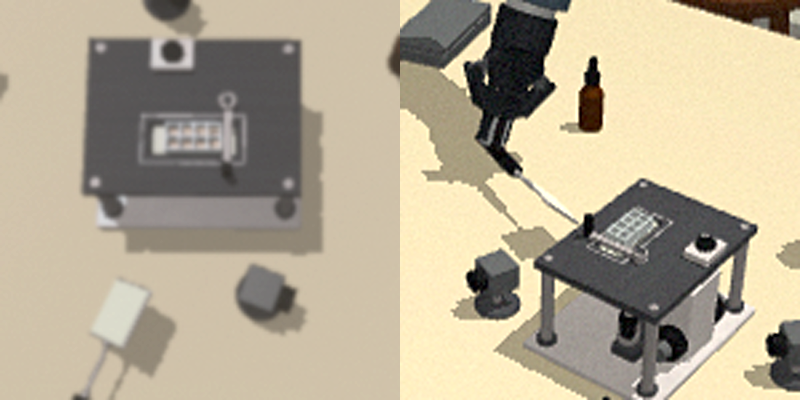

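Staging is clear: the glass is at top crop (120,312), pointing into the open front left of the look-alike camera. The normal is within 0.2°. Now I slide it in.

Run:
```python
from m import *
g,M,x,Rb0=hold(); h=arm.movel(g,.08,ori=rpy(M),stop_force=8); arm.pause(.5); s=arm.observe(); print(h,s["wrist_force"].round(2),s["grip_width"],s["t"],np.abs(s["qvel"]).max())
for n in("top","scene"): shot(n,n+"5")
tcp=s["ee_pos"]; Rt=R.from_euler("xyz",s["eef_rot"]).as_matrix(); Rb=Rt@toolrot(np.array([1,0,0.]),np.array([0,0,1.])).T
cg=tcp-Rb@[GX,0,ZT+.0007]+Rb@[.14,0,.018]; ng=Rb@[0,np.sin(.349),np.cos(.349)]
print("glass err mm",(cg-mic([0,0,62]))*1000,"elev",np.degrees(np.arcsin(ng[2])),"az",np.degrees(np.arctan2(ng[1],ng[0])))
# slide & camera re-check
p,d,c=load("top5"); W=cloud(d,c); m=(abs(W[...,0]-.765)<.05)&(abs(W[...,1]-.257)<.06)&(W[...,2]>.08); Q=W[m]
r=cv2.minAreaRect((Q[:,:2]*1000).astype(np.float32)); v=np.array(r[0])/1000-MIC[:2]; print("cam az",np.degrees(np.arctan2(v[1],v[0])),r)
# bystanders: depth change vs start
for a,b in(("top0","top5"),("scene0","scene5")):
    W0=cloud(load(a)[1],load(a)[2]);d0=load(a)[1];d1=load(b)[1]
    for nm,P in dict(bA=(.734,-.215),bB=(.372,.330),dish=(.4526,-.4258)).items():
        m=(np.hypot(W0[...,0]-P[0],W0[...,1]-P[1])<.05)&(W0[...,2]>.01)&(W0[...,2]<.12); print(b,nm,m.sum(),np.median(np.abs(d1-d0)[m]).round(4))
def crop(p,x0,y0,w,h,W_,H_): return cv2.resize(p[y0:y0+h,x0:x0+w],(W_,H_),interpolation=cv2.INTER_CUBIC)[:,:,::-1]
p=load("top5")[0];p2=load("scene5")[0]
cv2.imwrite("pics/c6.png",np.clip(np.hstack([crop(p,220,110,150,150,400,400),crop(p2,300,150,120,120,400,400)])*1.4,0,255).astype(np.uint8))
```

```text
False [ 0.39 -0.22 -1.77] 0.12716748881010848 27.7833 0.0015910748700645413
glass err mm [-0.00860749 -0.00156502 -0.0053051 ] elev 45.001767855196334 az 62.299976232400915
cam az 62.77031909242611 ((761.4096069335938, 259.1756286621094), (66.25395202636719, 52.29481887817383), 60.89087677001953)
top5 bA 199 0.0016
top5 bB 255 0.0014
top5 dish 921 0.0017
scene5 bA 332 0.0024
scene5 bB 176 0.2856
scene5 dish 755 0.0023
```

View pics/c6.png

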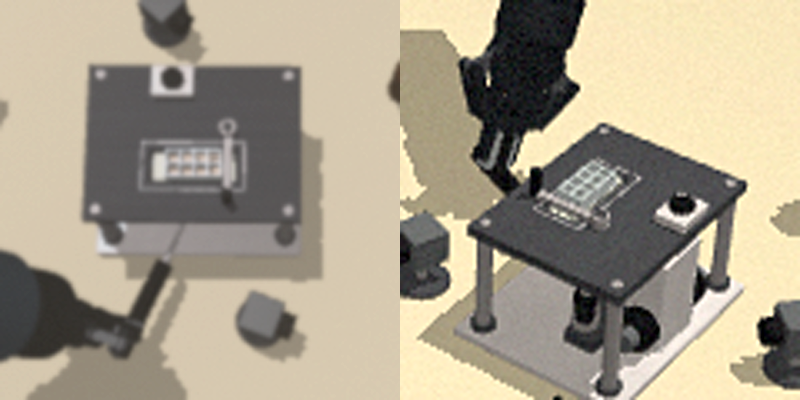

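The mirror is under the stage through the open front, with its stem at top crop (180,240). The lever is still shut over the slide and nothing is touching. In the scene view the arm hides bottle B, but the top view shows it unmoved. I'm handing in.

Run:
```python
from h import *
workorder.close_job(); s=arm.observe(); print(s["t"],s["grip_width"],s["wrist_force"].round(2))
```

```text
the job is handed in; nothing more can be done
the job is handed in; nothing more can be done
```

The slide is fully home in the pocket, the lever is shut over its right end, and I handed in the job at about 28 s with the mirror held steady under the stage.

- **Slide:** the pick height and the contact height both put its underside on the pocket floor. The top view shows the ledge flush with the stage (0.1206 against 0.1199 m). The scene view read 0.127 m for that ledge, probably because the wells next to it were in the sample.
- **Lever:** it stopped against its end stop, and the last pictures show the bar across the right ledge.
- **Mirror:** from the arm's pose, the glass is within 0.1 mm of its target below the slide, 62 mm up, tilted 45.0° and facing the largest camera at 62.3°. My estimates of that camera's direction ranged from 60.9° to 62.8°. In the staging pose just before going in, the glass tilt matched to 0.2° and its centre to 2 mm.
- **Not checked:** I never saw the mark through the bench camera itself, because no picture from it is available. The glass was hidden under the stage in both views, so its final pose rests on the arm's readings and the earlier in-hand measurements.
- **Contacts and bystanders:** there was no contact on the way in. The dish and both bottles have not moved in the top view. In the scene view the arm hides the second bottle, so that comparison failed there.

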